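Pack the hardness tester's reference kit

ROBOT

A 6-joint arm with a two-finger parallel gripper is mounted at the origin on the work surface. World frame = base frame: x ahead of the robot, y to its left, z up, the work surface at z = 0. Lengths are in mm, angles in rad, forces in N, time in s.
With the tool pointing down it reaches from about 300 to 950 mm from the base axis. Payload 3.1 kg.
Tool frame: the origin (TCP) lies between the finger pads; the fingertips stand 17 mm ahead of it and the grasp point (between the pads) lies 2 mm behind it; z points along the fingers, y is the line along which they close (so a half turn about z gives the same grasp; the last joint's range is limited). The gripper opens to 85 mm and grips with 20 to 120 N. Pads are 22 mm wide; open, the fingers measure 114 mm over their backs; the gripper's body (76 mm by 85 mm) begins 54 mm behind the grasp point. The pads swing forward as they close: fully open they stand 13 mm farther back than shut.
Start: joints at [1.045, 0.308, 1.634, -0, 1.2, -0.07], TCP at [275.138, 561.187, 248.272] pointing down, gripper open.
Joint ranges: [-3.06, 3.06], [-0.79, 1.96], [0.05, 2.63], [-1.19, 4.34], [0.05, 2.64], [-2.94, 2.94]. Speed limits (rad/s): [2.79, 2.79, 3.14, 3.14, 3.14, 3.14].

INTERFACE

Orientations are given as [roll, pitch, yaw] about the fixed x, y, z axes, in that order (R = Rz(yaw) Ry(pitch) Rx(roll)).
In Python, from station import manip, snapshot, get_calibration, order gives the robot as it stands.
- The arm moves only by the tool move_arm, never from a script. Its argument "plan" is a list that holds one entry, the list of rows, each a list of 5 numbers: the opening, from -1 (shut) to 1 (fully open), so that 0 is half open, then the shift along the tool's x, y, z scaled (see below), then the turn about the tool's z scaled (see below). A call has 1 to 12 rows; each row shifts and turns the commanded pose from where the row before left it, along the tool's axes as they then stand; what a row does not reach is not made up. The controller multiplies each number of a shift by 0.05 m and each number of a turn by 0.08 rad. A row lasts 1/8 s, in which the tool goes at most 62.5 mm and 10.7 degrees, less where a joint would pass 70% of its speed; a pose out of reach is approached as far as the arm can. A call with a number of a shift or a turn outside -1 to 1 is refused whole. A call with a gripper value outside its range is refused whole. The fingers move at their own pace and stop on an object; "force" is the grip in N (left out, the last holds). Time passes only in rows, so rows that do not move let the fingers close. It gives the time, the measured TCP pose, the force, the opening and the grip force at its end, in the units of the state.
- manip.get_state(): the state, without advancing time (a new reading comes with each control period).
- snapshot(name): name is "side" or "top"; returns (picture, depth): 400x640x3 uint8, red, green, blue; 400x640 float32, mm along the optical axis (not along the pixel's ray), 0 where there is no reading.
- get_calibration(name): a dict with "vfov" (degrees; the focal length in pixels is half the picture's height over the tangent of half this angle, whatever the lens; pixels are square), "cx", "cy" (the principal point, pixels), "k1" (the pictures are not rectified: a ray, as slopes to the right and down, at radius r is drawn at 1 + k1 r^2 times it, then the intrinsics apply), "view" (4x4, takes a point from world to camera coordinates). Camera axes: x right, y up, looking along -z (the intrinsics and any distortion apply to the point x, -y, -z); pixel columns grow to the right and rows downward; lengths in mm; the calibration is good to about 2 mm. A picture is of the moment at which its call begins. get_calibration takes no time and is no camera call.
- order.finish_job(): hands the job in; it is judged then, once.
The state is a dict: "t": time; "qpos": joint angles; "dq": joint speeds; "joint_torque": joint torques, N m; "eef_pos": TCP position; "tool_rot": TCP orientation; "wrist_force": force on the tool from outside, world axes, zero at the start; "ft_torque": the same for the moment, N m; "width": finger opening in mm; "grasp_force": force on a finger pad.
Only numpy, scipy, OpenCV 4.12 (cv2) and the standard library are available. Lean on these libraries where they do the work, as an engineer would, in place of code of your own. Each camera call takes 0.05 s, during which the arm holds its last target. There are 200 camera calls.

TASK

Pack the hardness tester's kit into the grey two-layer box: first lay every metal reference block that is there flat in a bottom cavity of its own, then fit the white divider level on top of them inside the box, and load it with a round anvil in each round recess and the square anvil in the square recess, all stem-up, and the dark bar laid centrally across the two raised orange forks. Leave the mouse, the jar and the screwdriver where they are.

Things in the scene. Friction and masses are not known exactly. Their poses are not given: they have to be found in the camera images.
- box: Open grey box, fixed: 192 x 208 mm outside (x, y), walls 6 mm, rim 58 mm above its underside, inside 180 x 196 mm, floor 6 mm. Black foam 10 mm thick leaves four yellow-floored cavities. A white pillar in each inner corner (25 x 18 mm in x, y) ends 42 mm above the underside; the divider rests on these. Origin: centre of the underside. Stands left or right of the middle, yaw up to 0.12 rad.
- divider: Loose white plate 172 x 188 x 12 mm (x, y, z), 0.35 kg, at first level on the bench. Origin: centre of its underside, which sits 42 mm above the box's underside when fitted. On top: orange handle rib at the centre (top 50 mm above the underside), an orange fork at x = +60 and -60 mm, two round recesses and a square one. May go in either way round, its x along the box's x; 4 mm play all round.
- divider_handle (a point): Centre of the divider's orange handle rib, half-way up, 31 mm above the divider's underside; axes as the divider's. The rib is 60 mm along x, 14 mm thick along y and 38 mm tall.
- recess_round0 (a point): Centre of the floor of a round recess of the divider (62 mm across, 8 mm deep), at x -40, y -58, z 4 mm in the divider's frame; either round anvil fits.
- recess_round1 (a point): Centre of the floor of a round recess of the divider (62 mm across, 8 mm deep), at x 40, y -58, z 4 mm in the divider's frame; either round anvil fits.
- recess_square (a point): Centre of the floor of the divider's square recess (60 x 60 mm, sides along the divider's x and y, 8 mm deep), at x 40, y 58, z 4 mm in the divider's frame.
- forks_mid (a point): Point midway between the two fork seats, 56 mm above the divider's underside. Forks at x = +60 and -60 mm of the divider, each 14 (x) x 40 (y) mm, with a 28 mm wide slot between 8 mm high prongs; the bar's middle belongs above this point, the bar along the divider's x.
- anvil_round0_center (a point): One of two alike round steel anvils, standing stem-up, 0.35 kg: foot disc 56 mm across and 14 mm thick, round stem 22 mm across on top of it, 54 mm tall in all. This point lies on its axis, 27 mm above its underside; z up along the stem.
- anvil_round1_center (a point): One of two alike round steel anvils, standing stem-up, 0.35 kg: foot disc 56 mm across and 14 mm thick, round stem 22 mm across on top of it, 54 mm tall in all. This point lies on its axis, 27 mm above its underside; z up along the stem.
- anvil_square_center (a point): Brass square anvil standing stem-up, 0.4 kg: square foot 54 x 54 x 14 mm, square stem 22 x 22 mm on top of it (sides parallel to the foot's), 54 mm tall in all. This point lies on its axis, 27 mm above its underside; x and y along the foot's sides.
- bar_center (a point): Centre of the dark steel setting bar, 150 x 20 x 25 mm (x, y, z), two red bands, 0.5 kg, lying on the bench at the start, 12.5 mm above its underside.
- mouse: Black computer mouse, 105 x 60 x 30 mm, a bystander: leave it alone. Origin: centre of its underside.
- jar: Small specimen jar with a red cap, 56 mm across, 75 mm tall, a bystander: leave it alone. Origin: centre of its underside.
- screwdriver: Screwdriver lying beyond the work, a bystander: leave it alone. Origin: its underside, x along it.
- block0_center (a point): Bright metal hardness reference block, 70 x 40 x 30 mm (x, y, z), 0.6 kg, one red dot on top, lying flat. This point is its centre, 15 mm above its underside. Two to four of the four blocks are present.
- block1_center (a point): Bright metal hardness reference block, 70 x 40 x 30 mm (x, y, z), 0.6 kg, one red dot on top, lying flat. This point is its centre, 15 mm above its underside. Two to four of the four blocks are present.
- block2_center (a point): Bright metal hardness reference block, 70 x 40 x 30 mm (x, y, z), 0.6 kg, one red dot on top, lying flat. This point is its centre, 15 mm above its underside. Two to four of the four blocks are present.
- block3_center (a point): Bright metal hardness reference block, 70 x 40 x 30 mm (x, y, z), 0.6 kg, one red dot on top, lying flat. This point is its centre, 15 mm above its underside. Two to four of the four blocks are present.
- cavity0 (a point): Centre of the floor of a bottom cavity of the box: 76 mm (along the box's x) x 46 mm (along its y), 10 mm deep in the foam, floor 6 mm above the box's underside; any block fits any cavity. The four lie at x +-42, y +-48 mm in the box's frame.
- cavity1 (a point): Centre of the floor of a bottom cavity of the box: 76 mm (along the box's x) x 46 mm (along its y), 10 mm deep in the foam, floor 6 mm above the box's underside; any block fits any cavity. The four lie at x +-42, y +-48 mm in the box's frame.
- cavity2 (a point): Centre of the floor of a bottom cavity of the box: 76 mm (along the box's x) x 46 mm (along its y), 10 mm deep in the foam, floor 6 mm above the box's underside; any block fits any cavity. The four lie at x +-42, y +-48 mm in the box's frame.
- cavity3 (a point): Centre of the floor of a bottom cavity of the box: 76 mm (along the box's x) x 46 mm (along its y), 10 mm deep in the foam, floor 6 mm above the box's underside; any block fits any cavity. The four lie at x +-42, y +-48 mm in the box's frame.
There are look-alikes about, which are no part of the job. Leave any green or turquoise look-alike of the part that bears anvil_square_center alone.

How it is judged (in metres and radians):
On the way, in this order (a step that is already met when the one before it is completed fails the run):
1. every reference block present lies flat in a cavity of the box ((horizontal distance between block0_center and cavity0 below 0.007 m or horizontal distance between block0_center and cavity1 below 0.007 m or horizontal distance between block0_center and cavity2 below 0.007 m or horizontal distance between block0_center and cavity3 below 0.007 m) and z of block0_center in the frame of box between 0.018 and 0.024 m and angle between the x axis of each of block0_center, block1_center, block2_center, block3_center and the x axis of box, either way round below 0.15 rad and (horizontal distance between block1_center and cavity0 below 0.007 m or horizontal distance between block1_center and cavity1 below 0.007 m or horizontal distance between block1_center and cavity2 below 0.007 m or horizontal distance between block1_center and cavity3 below 0.007 m) and z of block1_center in the frame of box between 0.018 and 0.024 m and (horizontal distance between block2_center and cavity0 below 0.007 m or horizontal distance between block2_center and cavity1 below 0.007 m or horizontal distance between block2_center and cavity2 below 0.007 m or horizontal distance between block2_center and cavity3 below 0.007 m) and z of block2_center in the frame of box between 0.018 and 0.024 m and (horizontal distance between block3_center and cavity0 below 0.007 m or horizontal distance between block3_center and cavity1 below 0.007 m or horizontal distance between block3_center and cavity2 below 0.007 m or horizontal distance between block3_center and cavity3 below 0.007 m) and z of block3_center in the frame of box between 0.018 and 0.024 m), for 0.2 s.
2. the divider is seated level in the box, over the blocks (horizontal distance between divider and box below 0.009 m and z of divider in the frame of box between 0.039 and 0.045 m and angle between divider's own z axis and vertical below 0.035 rad and angle between the x axis of divider and the x axis of box, either way round below 0.1 rad), for 0.2 s.
At the end, for the whole second after the job is handed in: Present blocks flat in cavities (7 mm, 0.15 rad); divider level on the pillars (9 mm, height 3 mm, tilt 0.035, yaw 0.1 rad); anvils stem-up on their recess floors (8 mm, height 3 mm, tilt 0.08 rad); bar in both forks (15 mm of midpoint, centre 63-72 mm above divider underside, 0.15 rad); at rest (all of step 1 and all of step 2 and (horizontal distance between anvil_round0_center and recess_round0 below 0.008 m or horizontal distance between anvil_round0_center and recess_round1 below 0.008 m) and z of anvil_round0_center in the frame of divider between 0.028 and 0.034 m and angle between each of anvil_round0_center, anvil_round1_center, anvil_square_center's own z axis and vertical below 0.08 rad and (horizontal distance between anvil_round1_center and recess_round0 below 0.008 m or horizontal distance between anvil_round1_center and recess_round1 below 0.008 m) and z of anvil_round1_center in the frame of divider between 0.028 and 0.034 m and horizontal distance between anvil_square_center and recess_square below 0.008 m and z of anvil_square_center in the frame of divider between 0.028 and 0.034 m and horizontal distance between bar_center and forks_mid below 0.015 m and z of bar_center in the frame of divider between 0.063 and 0.072 m and angle between the x axis of bar_center and the x axis of divider, either way round below 0.15 rad and linear speed of each of divider, bar, anvil_round0, anvil_round1, anvil_square below 0.02 m/s); the robot touches nothing.
It fails at once if the mouse is pushed aside by more than 3 cm (distance of mouse from where it was at the start of the episode above 0.03 m).
It fails at once if the jar is pushed aside by more than 3 cm (distance of jar from where it was at the start of the episode above 0.03 m).
It fails at once if the screwdriver is pushed aside by more than 3 cm (distance of screwdriver from where it was at the start of the episode above 0.03 m).
Of block0, block1, block2, block3 only 2 to 4 are there at a start; the rules pass over those that are not, and their reading is None.
At some moment in a run one of block0, block1, block2, block3, anvil_round0, anvil_round1, anvil_square, bar may be knocked a few centimetres aside while the robot is not near it.
It also fails if it takes over 210 s, if anything falls off the work surface, if the arm or the gripper's body presses on something with over 40 N, if the wrist force passes 120 N, or if a joint passes its speed limit or range.

## Working session

There is one attempt and no reset: what is moved stays moved. The work goes in short steps, Python scripts to look and compute and a tool call to move; the robot and the scene stay as the last step left them, time stands still between calls to the robot, and variables do not carry over. Pictures are saved under pics/ and viewed, at most 14 in all, crops included, and the job is handed in when it is done.

Besides the shell and the picture viewer there is one more tool, called after "Emit:" as a command line: name --argument value ..., lists and objects as JSON in quotes. move_arm: Moves the arm, as the interface text tells. Its arguments: {"type":"object","properties":{"plan":{"type":"array","items":{"type":"array","items":{"type":"array","items":{"type":"number","minimum":-1,"maximum":1}}}},"force":{"type":"number"}},"required":["plan"]}

```bash
mkdir -p pics; ls; cat > h.py <<'E'
import numpy as np,cv2
from station import manip,snapshot,get_calibration,order
def cam(n):
    c=get_calibration(n);f=200/np.tan(np.radians(c['vfov'])/2)
    return c,f,np.array(c['view'],float).reshape(4,4)
def cloud(n,d):
    c,f,V=cam(n)
    v,u=np.mgrid[0:400,0:640].astype(float)
    xd=(u-c['cx'])/f;yd=(v-c['cy'])/f;x,y=xd.copy(),yd.copy()
    for _ in range(10):
        s=1+c['k1']*(x*x+y*y);x,y=xd/s,yd/s
    P=np.stack([x*d,-y*d,-d,np.ones_like(d)],-1)
    W=P@np.linalg.inv(V).T
    W=W[...,:3];W[d==0]=np.nan
    return W
def project(n,p):
    c,f,V=cam(n);q=V@np.append(p,1);x,y=q[0]/-q[2],-q[1]/-q[2];s=1+c['k1']*(x*x+y*y)
    return c['cx']+f*x*s,c['cy']+f*y*s
def shot(n,tag):
    im,d=snapshot(n);cv2.imwrite(f'pics/{tag}.png',im[...,::-1]);np.save(f'pics/{tag}.npy',d)
    return im,d,cloud(n,d.astype(float))
E
python3 - <<'E'
from h import *
for n in('top','side'):
    im,d,W=shot(n,n+'0')
    c,f,V=cam(n);print(n,f,np.linalg.inv(V)[:3,3],c['k1'])
    np.save(f'pics/W{n}.npy',W);print(np.nanmin(W[...,:2],(0,1)),np.nanmax(W[...,:2],(0,1)))
    print(W[200,320],W[100,200],W[300,450])
print(manip.get_state())
E
```

```text
pics
top 374.6410564903362 [ 402.60164623  -32.33565898 1186.23599159] -0.0042572771985712075
[   14.12928858 -1969.26799622] [1910.06121465 1747.65460819]
[ 6.20000775e+02 -6.18702682e+01 -2.59375374e-01] [1315.46800151  577.51867671 -753.21356579] [ 306.12413634 -462.80210804    2.24029982]
side 505.56086661389463 [ 271.63298447  929.40991657 1324.44155301] -0.02796543626293768
[ -818.49122619 -2049.01837514] [1926.79051076  693.09205882]
[ 617.30944717 -108.12343115    2.46146827] [ 1795.52579181 -1261.58848604  -745.87978474] [139.29018536 139.47860868  -2.43769506]
{'t': 0.1, 'qpos': array([ 1.04530712e+00,  3.08929526e-01,  1.63503827e+00,  2.13043919e-05,
        1.19972404e+00, -6.96977526e-02]), 'dq': array([-0.0012801 , -0.0024412 , -0.00221125,  0.00059717,  0.0021434 ,
       -0.00104888]), 'joint_torque': array([-1.20089459e-03, -4.16405118e+01, -2.77646577e+01, -2.24277833e-04,
        3.94559276e-03, -1.25530920e-05]), 'eef_pos': array([274.77114754, 560.57472507, 247.16466782]), 'tool_rot': array([-3.13949994e+00, -1.65980111e-04,  2.68579328e+00]), 'wrist_force': array([-0.0201612 , -0.45116381,  0.23200124]), 'ft_torque': array([ 0.04905387,  0.00927477, -0.00879001]), 'grasp_force': 0.0, 'width': 85.53187212634136}
```

View pics/top0.png

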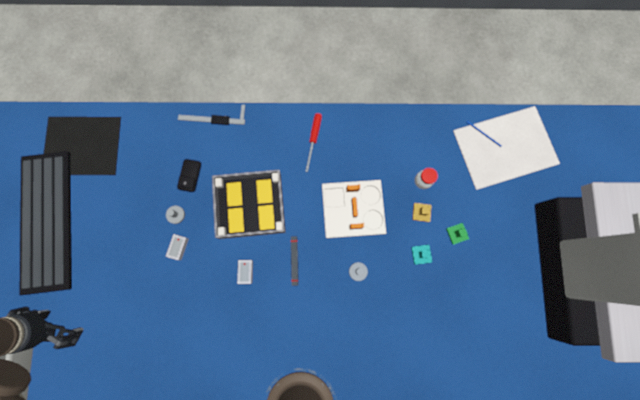

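View pics/side0.png

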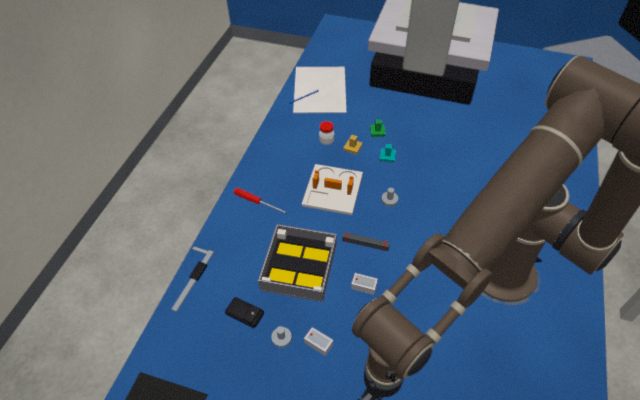

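The top view shows the box at (249,204), divider at (354,209), round anvils at (175,214) and (359,271), brass square anvil at (423,212), bar at (294,261), and two blocks at (177,247) and (245,272). The mouse is at (189,176), the jar at (427,178) and the screwdriver at (314,140). The side view agrees with this.

```bash
cat >> h.py <<'E'
def on_plane(n,uv,z):
    """pixels -> world points on the plane at height z"""
    c,f,V=cam(n);uv=np.asarray(uv,float).reshape(-1,2)
    xd=(uv[:,0]-c['cx'])/f;yd=(uv[:,1]-c['cy'])/f;x,y=xd,yd
    for _ in range(10):
        s=1+c['k1']*(x*x+y*y);x,y=xd/s,yd/s
    I=np.linalg.inv(V);D=np.stack([x,-y,-np.ones_like(x)],-1)@I[:3,:3].T;o=I[:3,3]
    return o+D*((z-o[2])/D[:,2])[:,None]
def mask_at(W,xy,r,z0,z1):
    return (np.hypot(W[...,0]-xy[0],W[...,1]-xy[1])<r)&(W[...,2]>z0)&(W[...,2]<z1)
def rect(n,m,z):
    """biggest blob of mask, pixel outline put on plane z: centre, size, yaw of the long side"""
    k,l,st,ce=cv2.connectedComponentsWithStats(m.astype(np.uint8))
    if k<2: return None
    i=1+st[1:,4].argmax();v,u=np.nonzero(l==i)
    P=on_plane(n,np.stack([u,v],1),z)[:,:2]
    (c,s,a)=cv2.minAreaRect(P.astype(np.float32));a=np.radians(a)
    if s[1]>s[0]: s=s[::-1];a+=np.pi/2
    return np.round(P.mean(0),1),np.round(c,1),np.round(s,1),round((a+np.pi/2)%np.pi-np.pi/2,3),len(u)
E
python3 - <<'E'
from h import *
A={n:(cv2.imread(f'pics/{n}0.png')[...,::-1],np.load(f'pics/W{n}.npy')) for n in('top','side')}
W=A['top'][1]
items=dict(box=(249,204,160,50,62,58),div=(354,209,140,6,20,12),blkA=(177,247,55,20,40,30),blkB=(245,272,55,20,40,30),
 rA=(175,214,45,40,60,54),rAf=(175,214,45,7,22,14),rB=(359,271,45,40,60,54),rBf=(359,271,45,7,22,14),sq=(423,212,50,40,60,54),sqf=(423,212,50,7,22,14),bar=(294,261,95,15,35,25),
 mouse=(189,176,70,10,50,20),jar=(427,178,50,60,85,75),handle=(354,209,45,40,60,50))
for k,(u,v,r,z0,z1,z) in items.items():
    p=W[v,u,:2]
    for n in A:
        m=mask_at(A[n][1],p,r,z0,z1);zz=A[n][1][m][:,2]
        print(k,n,rect(n,m,z),zz.mean().round(1),zz.std().round(1))
t=A['top'][0]
c=np.hstack([t[160:250,205:295],t[165:255,305:395]])
cv2.imwrite('pics/crop1.png',cv2.resize(np.ascontiguousarray(c[...,::-1]),None,fx=4.4,fy=4.4,interpolation=cv2.INTER_CUBIC))
E
```

```text
box top (array([598.2, 163.7]), array([598.7, 159.7]), array([208.3, 192.7]), np.float64(-1.474), 565) 57.1 2.6
box side (array([600.7, 167.6]), array([598.2, 164.6]), array([215. , 192.5]), np.float64(-1.475), 608) 56.9 3.2
div top (array([ 581.6, -163.3]), array([ 590.6, -168.8]), array([188.6, 173.8]), np.float64(-1.504), 2084) 11.8 2.7
div side (array([ 582.7, -154.9]), array([ 588.4, -164.8]), array([203.2, 181.9]), np.float64(-1.479), 1479) 11.9 3.4
blkA top (array([469.7, 378.3]), array([469.7, 377.8]), array([69.8, 43.9]), np.float64(-0.283), 327) 30.0 2.9
blkA side (array([466.1, 384.5]), array([466.2, 384.4]), array([72.5, 43.6]), np.float64(-0.3), 396) 30.4 3.1
blkB top (array([394. , 167.7]), array([395.3, 167.5]), array([65.8, 41.3]), np.float64(-0.022), 303) 30.6 2.3
blkB side (array([392. , 172.5]), array([392.3, 173.1]), array([70.8, 46.5]), np.float64(-0.003), 323) 30.5 3.6
rA top (array([569.3, 392.5]), array([569.2, 392.1]), array([24.6, 18.4]), np.float64(-1.569), 51) 52.2 4.6
rA side (array([568.6, 400.3]), array([568.9, 399.9]), array([27. , 20.1]), np.float64(-
[... 1354 characters left out ...]
6) 24.7 4.1
mouse top (array([694.2, 355.1]), array([694.8, 355. ]), array([104.5,  61.5]), np.float64(-0.178), 606) 24.5 5.0
mouse side (array([694.2, 362.7]), array([694.8, 362.1]), array([105.7,  60.6]), np.float64(-0.173), 708) 24.8 5.1
jar top (array([ 681.2, -394.5]), array([ 681. , -393.8]), array([52.3, 47.2]), np.float64(-0.802), 223) 74.6 3.3
jar side (array([ 681.4, -389. ]), array([ 680.7, -389.7]), array([59.1, 47.6]), np.float64(-1.276), 135) 74.5 5.1
handle top (array([ 589.7, -168. ]), array([ 589.3, -168.2]), array([57. , 14.9]), np.float64(0.072), 91) 49.9 2.6
handle side (array([ 588.5, -162.6]), array([ 589.2, -161.1]), array([59.9, 27.3]), np.float64(0.149), 90) 49.2 4.3
```

View pics/crop1.png

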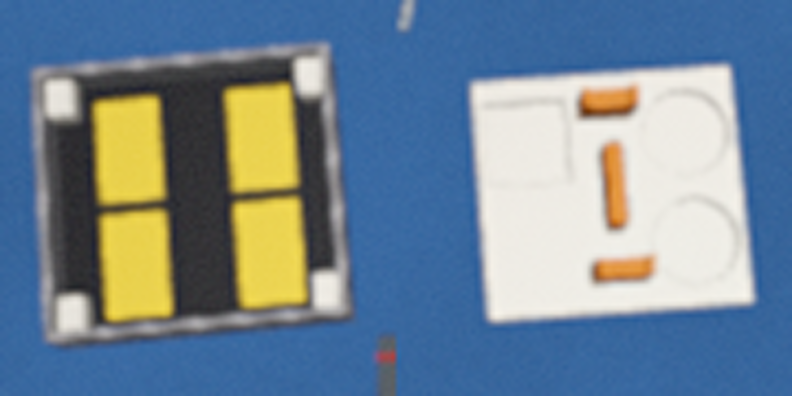

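The crop shows the box with four yellow cavities on the left. On the right is the divider, with its square recess at upper left (+x,+y) and its round recesses on the right (-y), so its yaw is about +0.07 and it isn't flipped. Next I move over the nearer block.

```bash
cat >> h.py <<'E'
def go(x,y,z,yaw=None):
    """shift/turn still needed, in row units; shift in the axes after the turn"""
    s=manip.get_state();p=s['eef_pos'];cur=s['tool_rot'][2]
    yaw=cur if yaw is None else yaw
    a=(yaw-cur+np.pi)%(2*np.pi)-np.pi
    d=np.array([x,y,z])-p
    X=d[0]*np.cos(yaw)+d[1]*np.sin(yaw);Y=d[0]*np.sin(yaw)-d[1]*np.cos(yaw)
    print('units x,y,z,turn',np.round([X/50,Y/50,-d[2]/50,-a/.08],2),'at',p.round(1),'yaw',round(cur,3),'w',round(s['width'],1),'g',round(s['grasp_force'],1),'F',s['wrist_force'].round(1),'t',round(s['t'],2))
E
python3 -c "
from h import *
go(394.5,169,180,3.127)"
```

```text
units x,y,z,turn [-2.51 -7.8   1.34 -5.52] at [274.8 560.6 247.2] yaw 2.686 w 85.5 g 0.0 F [-0.  -0.5  0.2] t 0.1
```

Emit:
move_arm --plan '[[[1,0,0,0.2,-1],[1,0,0,0.2,-1],[1,0,0,0.2,-1],[1,0,0,0.2,-1],[1,0,0,0.2,-1],[1,0,0,0.2,-0.5],[1,-0.3,-0.98,0,0],[1,-0.3,-0.98,0,0],[1,-0.3,-0.98,0,0],[1,-0.3,-0.98,0,0],[1,-0.3,-0.98,0,0],[1,-0.3,-0.98,0,0]]]'

```text
t: 1.6
eef_pos: [360.5, 264.1, 188.0]
tool_rot: [-3.141, -0.0, 3.126]
wrist_force: [0.6, 0.9, 0.4]
width: 85.3
grasp_force: 0.0
```

```bash
python3 -c "
from h import *
go(394.5,169,28,3.127)"
```

```text
units x,y,z,turn [-0.71 -1.89  3.2  -0.01] at [360.5 264.1 188. ] yaw 3.126 w 85.3 g 0.0 F [0.6 0.9 0.4] t 1.6
```

Emit:
move_arm --plan '[[[1,-0.36,-0.95,0,0],[1,-0.35,-0.94,0,0],[1,0,0,0.8,0],[1,0,0,0.8,0],[1,0,0,0.8,0],[1,0,0,0.6,0],[1,0,0,0.2,0],[-1,0,0,0,0],[-1,0,0,0,0],[-1,0,0,0,0],[-1,0,0,0,0],[-1,0,0,0,0]]]' --force 40

```text
t: 3.1
eef_pos: [395.9, 171.1, 29.7]
tool_rot: [3.141, 0.003, 3.126]
wrist_force: [-1.3, -1.1, 6.0]
width: 39.1
grasp_force: 42.3
```

```bash
python3 - <<'E'
from h import *
go(394.5,169,28,3.127)
for n in('top','side'):
    im,d,W=shot(n,n+'1')
    m=mask_at(W,(394,169),55,20,36);print(n,rect(n,m,30))
E
```

```text
units x,y,z,turn [ 0.03 -0.04  0.03 -0.01] at [395.9 171.1  29.7] yaw 3.126 w 39.1 g 42.3 F [-1.3 -1.1  6. ] t 3.1
top (array([369.3, 150.5]), array([369.9, 148.7]), array([19.7,  8.1]), np.float64(-0.447), 11)
side (array([372.2, 175.9]), array([378.5, 178.3]), array([55. , 44.3]), np.float64(1.502), 135)
```

Emit:
move_arm --plan '[[[1,0,0,0,0],[1,0,0,0,0],[1,0,0,0,0],[1,0,0,-0.8,0],[1,0,0,-1,0],[1,0,0,-1,0],[1,0,1,-0.2,0],[1,0,1,0,0],[1,0,1,0,0],[1,0,1,0,0]]]'

```text
t: 4.45
eef_pos: [397.4, 372.2, 178.1]
tool_rot: [-3.141, 0.0, 3.126]
wrist_force: [0.8, -0.8, 0.4]
width: 85.1
grasp_force: 0.0
```

```bash
python3 - <<'E'
from h import *
go(395.9,171.1,28,3.127)
for n in('top','side'):
    im,d,W=shot(n,n+'2')
    m=mask_at(W,(394,169),55,20,40);print(n,rect(n,m,30))
E
```

```text
units x,y,z,turn [-0.03 -4.02  3.   -0.01] at [397.4 372.2 178.1] yaw 3.126 w 85.1 g 0.0 F [ 0.8 -0.8  0.4] t 4.45
top (array([394.5, 168.4]), array([395.6, 168.2]), array([66.7, 39.4]), np.float64(0.029), 310)
side (array([373.2, 175.1]), array([375. , 174.4]), array([47.1, 35. ]), np.float64(-1.563), 142)
```

```bash
python3 - <<'E'
from h import *
for n in('top','side'):
    im=cv2.imread(f'pics/{n}2.png')
    h=cv2.cvtColor(im,cv2.COLOR_BGR2HSV);m=((h[...,0]>24)&(h[...,0]<34)&(h[...,1]>120)&(h[...,2]>100)).astype(np.uint8)
    k,l,st,ce=cv2.connectedComponentsWithStats(m)
    C=[]
    for i in range(1,k):
        if st[i,4]>80:
            r=rect(n,l==i,6);print(n,r);C.append(r[1])
    C=np.array(C);print(C.mean(0))
    # pillar tops
    W=cloud(n,np.load(f'pics/{n}2.npy').astype(float))
E
```

```text
top (array([647.9, 117.9]), array([648., 118.]), array([72.8, 44.8]), np.float64(0.026), 320)
top (array([638.9, 214.1]), array([639.5, 213.6]), array([75.1, 44.6]), np.float64(0.04), 321)
top (array([564.2, 110. ]), array([564.3, 110. ]), array([75.3, 45.6]), np.float64(0.101), 337)
top (array([554.7, 206. ]), array([555. , 206.2]), array([75.3, 45. ]), np.float64(0.091), 335)
[601.7  161.95]
side (array([647.3, 113.8]), array([647.7, 113.7]), array([74.4, 40.8]), np.float64(0.093), 257)
side (array([564.2, 105.9]), array([564., 106.]), array([76.2, 41.3]), np.float64(0.089), 266)
side (array([637.6, 209.7]), array([638.2, 209.8]), array([73.5, 41.1]), np.float64(0.089), 284)
side (array([555.9, 201.3]), array([554.6, 201.4]), array([75.8, 40.7]), np.float64(0.135), 284)
[601.125 157.725]
```

Emit:
move_arm --plan '[[[1,0,-0.8,0.2,0],[1,0,-0.8,0.2,0],[1,0,-0.8,0.2,0],[1,0,-0.8,0.2,0],[1,0,-0.82,0.2,0],[1,0,0,0.8,0],[1,0,0,0.8,0],[1,0,0,0.36,0],[-1,0,0,0,0],[-1,0,0,0,0],[-1,0,0,0,0],[-1,0,0,0,0]]]' --force 60

```text
t: 6.05
eef_pos: [395.8, 170.2, 31.7]
tool_rot: [3.141, 0.003, 3.126]
wrist_force: [-1.4, 0.5, 6.8]
width: 38.4
grasp_force: 62.2
```

```bash
python3 - <<'E'
from h import *
go(563.3,109.5,100,3.1416+.095)
E
```

```text
units x,y,z,turn [-3.22 -1.53 -1.37 -1.38] at [395.8 170.2  31.7] yaw 3.126 w 38.4 g 62.2 F [-1.4  0.5  6.8] t 6.05
```

Emit:
move_arm --plan '[[[-1,0,0,-0.6,-0.69],[-1,0,0,-0.8,-0.69],[-1,-0.8,-0.38,0,0],[-1,-0.8,-0.38,0,0],[-1,-0.8,-0.38,0,0],[-1,-0.82,-0.39,0,0],[-1,0,0,0,0],[-1,0,0,0,0]]]'

```text
t: 7.05
eef_pos: [559.9, 108.5, 98.8]
tool_rot: [3.142, -0.004, -3.047]
wrist_force: [-0.4, -1.1, -6.3]
width: 38.3
grasp_force: 63.8
```

```bash
python3 - <<'E'
from h import *
go(563.8,109.5,36,3.1416+.095)
s=manip.get_state()
for n in('top','side'):
    im,d,W=shot(n,n+'3')
    x=im[150:255,200:300] if n=='top' else im[215:310,250:350]
    cv2.imwrite(f'pics/c3{n}.png',cv2.resize(np.ascontiguousarray(x[...,::-1]),None,fx=4,fy=4,interpolation=cv2.INTER_CUBIC))
a=cv2.imread('pics/c3top.png');b=cv2.imread('pics/c3side.png');b=cv2.resize(b,(400,420));cv2.imwrite('pics/c3.png',np.hstack([a,b]))
E
```

```text
units x,y,z,turn [-0.08  0.01  1.26 -0.01] at [559.9 108.5  98.8] yaw -3.047 w 38.3 g 63.8 F [-0.4 -1.1 -6.3] t 7.05
```

View pics/c3.png

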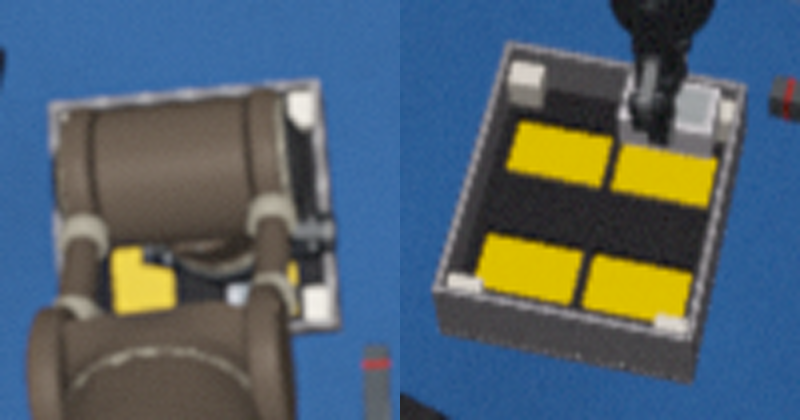

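The block hangs level over its cavity, with the near-right yellow cavity visible just below it in the side view. I'll lower it now.

Emit:
move_arm --plan '[[[-1,-0.08,0.01,0,0],[-1,0,0,0.35,0],[-1,0,0,0.3,0],[-1,0,0,0.2,0],[-1,0,0,0.15,0],[-1,0,0,0.12,0],[-1,0,0,0.1,0],[-1,0,0,0,0]]]'

```text
t: 8.15
eef_pos: [565.7, 109.6, 39.0]
tool_rot: [-3.142, -0.001, -3.047]
wrist_force: [-0.1, 0.2, -6.5]
width: 38.4
grasp_force: 63.8
```

Emit:
move_arm --plan '[[[-1,0.03,0,0.03,0],[-1,0,0,0,0],[0.3,0,0,0,0],[0.3,0,0,0,0],[0.3,0,0,0,0],[0.3,0,0,-0.6,0],[0.3,0,0,-1,0],[0.3,0,0,-0.8,0],[1,0.5,1,0,0],[1,0.5,1,0,0],[1,0.5,1,0,0],[1,0.5,1,0,0]]]'

```text
t: 9.65
eef_pos: [445.3, 300.7, 158.5]
tool_rot: [3.141, 0.002, -3.047]
wrist_force: [0.8, 0.1, 0.4]
width: 85.3
grasp_force: 0.0
```

```bash
python3 - <<'E'
from h import *
# block A, pick yaw -0.29 
go(469,381,30,3.1416-.29)
for n in('top','side'):
    im,d,W=shot(n,n+'4')
    for p,z0,z1,z in(((564,110),24,48,36),((469,381),20,40,30)):
        m=mask_at(W,p,50,z0,z1);print(n,rect(n,m,z), W[m][:,2].mean())
E
```

```text
units x,y,z,turn [0.01 1.67 2.57 4.8 ] at [445.3 300.7 158.5] yaw -3.047 w 85.3 g 0.0 F [0.8 0.1 0.4] t 9.65
top (array([560.5, 106.8]), array([560.7, 106.6]), array([70.9, 40.7]), np.float64(0.101), 302) 36.52610171648672
top (array([496.8, 356.2]), array([498. , 357.1]), array([18.2,  4.8]), np.float64(0.947), 10) 28.234466321131872
side (array([568.5, 114.3]), array([568. , 114.3]), array([56.2, 49.6]), np.float64(0.099), 233) 35.86469057100834
side (array([466.2, 384.7]), array([466.3, 384.8]), array([72.5, 44.1]), np.float64(-0.289), 399) 30.337799711660494
```

Emit:
move_arm --plan '[[[1,0,0,0.2,0.96],[1,0,0,0.2,0.96],[1,0,0,0.2,0.96],[1,0,0,0.2,0.96],[1,0,0,0.2,0.96],[1,0,0.84,0,0],[1,0,0.83,0,0],[1,0,0,0.8,0],[1,0,0,0.7,0],[1,0,0,0.04,0],[-1,0,0,0,0],[-1,0,0,0,0]]]' --force 60

```text
t: 11.25
eef_pos: [471.4, 380.0, 32.8]
tool_rot: [3.139, 0.002, 2.852]
wrist_force: [0.1, 0.6, -0.1]
width: 51.5
grasp_force: 0.0
```

Emit:
move_arm --plan '[[[-1,0,0,0,0],[-1,0,0,0,0],[-1,0,0,0,0]]]'

```text
t: 11.62
eef_pos: [471.6, 380.3, 33.2]
tool_rot: [3.138, 0.003, 2.852]
wrist_force: [-0.0, 0.5, 6.7]
width: 38.1
grasp_force: 63.1
```

```bash
python3 - <<'E'
from h import *
go(555,205.3,100,3.1416+.095)
E
```

```text
units x,y,z,turn [-1.33 -3.64 -1.34 -4.8 ] at [471.6 380.3  33.2] yaw 2.852 w 38.1 g 63.1 F [-0.   0.5  6.7] t 11.62
```

Emit:
move_arm --plan '[[[-1,0,0,-0.3,-0.96],[-1,0,0,-0.3,-0.96],[-1,0,0,-0.3,-0.96],[-1,0,0,-0.3,-0.96],[-1,0,0,-0.3,-0.96],[-1,-0.27,-0.72,0,0],[-1,-0.27,-0.72,0,0],[-1,-0.27,-0.72,0,0],[-1,-0.27,-0.72,0,0],[-1,-0.27,-0.74,0,0],[-1,0,0,0,0],[-1,0,0,0,0]]]'

```text
t: 13.12
eef_pos: [552.9, 205.2, 104.9]
tool_rot: [3.141, -0.002, -3.048]
wrist_force: [-0.5, 0.0, -5.1]
width: 38.2
grasp_force: 62.1
```

```bash
python3 - <<'E'
from h import *
go(556,206,40,3.1416+.095)
E
```

```text
units x,y,z,turn [-0.06  0.01  1.3  -0.02] at [552.9 205.2 104.9] yaw -3.048 w 38.2 g 62.1 F [-0.5  0.  -5.1] t 13.12
```

Emit:
move_arm --plan '[[[-1,-0.03,0.01,0.2,0],[-1,0,0,0.3,0],[-1,0,0,0.3,0],[-1,0,0,0.2,0],[-1,0,0,0.15,0],[-1,0,0,0.1,0],[-1,0,0,0.05,0],[-1,0,0,0,0]]]'

```text
t: 14.12
eef_pos: [555.7, 206.1, 40.9]
tool_rot: [3.142, 0.0, -3.047]
wrist_force: [0.0, 0.8, -4.6]
width: 38.7
grasp_force: 62.0
```

Emit:
move_arm --plan '[[[-1,0,0,0.02,0],[0.3,0,0,0,0],[0.3,0,0,0,0],[0.3,0,0,0,0],[0.3,0,0,-0.6,0],[0.3,0,0,-1,0],[0.3,0,0,-0.8,0],[1,0,-0.95,0,0.3],[1,0,-0.95,0,0],[1,0,-0.95,0,0],[1,0,-0.95,0,0],[1,0,-0.95,0,0]]]'

```text
t: 15.62
eef_pos: [573.7, -32.3, 160.3]
tool_rot: [-3.141, 0.001, -3.071]
wrist_force: [-0.4, 0.5, 0.7]
width: 85.7
grasp_force: 0.0
```

```bash
python3 - <<'E'
from h import *
go(590,-166,36,3.1416+.071)
for n in('top','side'):
    im,d,W=shot(n,n+'5')
    for p,z0,z1,z in(((564,110),24,48,36),((555,206),24,48,36)):
        m=mask_at(W,p,50,z0,z1);print(n,rect(n,m,z), W[m][:,2].mean())
x=cv2.imread('pics/top5.png')[150:260,190:330];cv2.imwrite('pics/c5.png',cv2.resize(x,None,fx=4,fy=4,interpolation=cv2.INTER_CUBIC))
E
```

```text
units x,y,z,turn [-0.14 -2.69  2.49 -0.  ] at [573.7 -32.3 160.3] yaw -3.071 w 85.7 g 0.0 F [-0.4  0.5  0.7] t 15.62
top (array([562.9, 108.6]), array([561.2, 107.6]), array([71.7, 40.2]), np.float64(0.025), 276) 36.00426438715194
top (array([550.4, 202.7]), array([550.6, 202.5]), array([71.1, 41.8]), np.float64(0.095), 306) 36.25957192300558
side (array([558.7, 110.4]), array([561.4,  99.6]), array([77.3, 71.9]), np.float64(-1.48), 328) 35.99944656348356
side (array([549.1, 209.3]), array([549. , 212.9]), array([73.6, 55.6]), np.float64(0.091), 344) 36.066875619410524
```

View pics/c5.png

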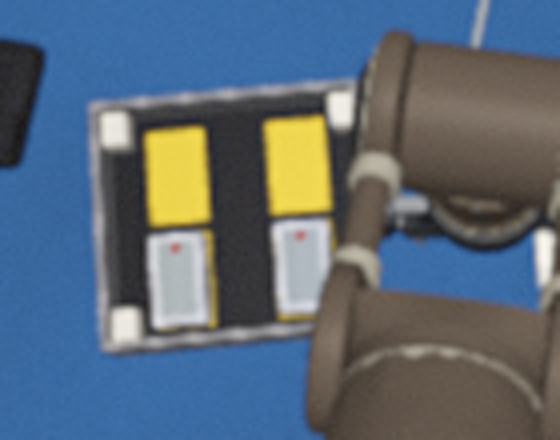

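Both blocks lie flat in their cavities (red dots at about (175,247) and (300,236) in the crop). Next is the divider handle.

Emit:
move_arm --plan '[[[1,-0.05,-0.89,0.1,0],[1,-0.05,-0.89,0.2,0],[1,-0.04,-0.89,0.2,0],[1,0,0,0.7,0],[1,0,0,0.7,0],[1,0,0,0.4,0],[1,0,0,0.22,0],[-1,0,0,0,0],[-1,0,0,0,0],[-1,0,0,0,0],[-1,0,0,0,0],[-1,0,0,0,0]]]' --force 80

```text
t: 17.23
eef_pos: [590.9, -164.0, 35.1]
tool_rot: [-3.14, 0.002, -3.071]
wrist_force: [-0.0, -0.5, 5.3]
width: 13.0
grasp_force: 79.3
```

Emit:
move_arm --plan '[[[-1,0,0,0,0],[-1,0,0,0,0]]]'

```text
t: 17.48
eef_pos: [591.0, -164.1, 35.1]
tool_rot: [-3.14, 0.002, -3.071]
wrist_force: [-0.1, -1.9, 5.6]
width: 12.7
grasp_force: 79.4
```

Emit:
move_arm --plan '[[[-1,0,0,-0.3,0],[-1,0,0,-0.6,0],[-1,0,0,-0.6,-0.26],[-1,0,0,-0.5,0],[-1,0,0.6,0,0],[-1,0,0.8,0,0],[-1,0,0.8,0,0],[-1,0,0.8,0,0],[-1,0,0.8,0,0],[-1,0,0.8,0,0],[-1,0,0.8,0,0],[-1,0,0.6,0,0]]]'

```text
t: 18.98
eef_pos: [560.8, 137.0, 133.2]
tool_rot: [3.141, -0.002, -3.049]
wrist_force: [-1.1, -0.5, -2.2]
width: 13.0
grasp_force: 78.3
```

```bash
python3 - <<'E'
from h import *
go(601.4,160.8,110,3.1416+.092)
E
```

```text
units x,y,z,turn [-0.85  0.4   0.46  0.  ] at [560.8 137.  133.2] yaw -3.049 w 13.0 g 78.3 F [-1.1 -0.5 -2.2] t 18.98
```

Emit:
move_arm --plan '[[[-1,-0.4,0.2,0,0],[-1,-0.43,0.2,0.2,0],[-1,0,0,0.2,0],[-1,0,0,0,0],[-1,0,0,0,0]]]'

```text
t: 19.6
eef_pos: [600.7, 158.4, 113.3]
tool_rot: [-3.141, -0.002, -3.051]
wrist_force: [0.1, -0.5, -2.6]
width: 13.0
grasp_force: 78.3
```

```bash
python3 - <<'E'
from h import *
go(601.4,160.8,77,3.1416+.092)
s=manip.get_state();print(s['tool_rot'])
a=shot('top','top6')[0][150:260,195:305];b=shot('side','side6')[0][205:315,245:355]
cv2.imwrite('pics/c6.png',cv2.resize(np.ascontiguousarray(np.hstack([a,b])[...,::-1]),None,fx=3.6,fy=3.6,interpolation=cv2.INTER_CUBIC))
E
```

```text
units x,y,z,turn [-0.02  0.05  0.73 -0.01] at [600.7 158.4 113.3] yaw -3.051 w 13.0 g 78.3 F [ 0.1 -0.5 -2.6] t 19.6
[-3.14135435e+00 -2.13038143e-03 -3.05067805e+00]
```

View pics/c6.png

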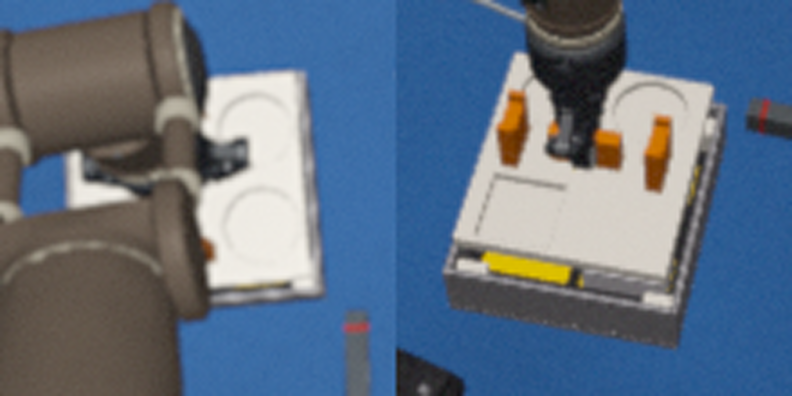

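The divider hovers just above the box, aligned with its edges in both views. I'll lower it gently.

Emit:
move_arm --plan '[[[-1,-0.01,0.05,0.1,0],[-1,0,0,0.1,0],[-1,0,0,0.1,0],[-1,0,0,0.05,0],[-1,0,0,0,0],[-1,0,0,0,0]]]'

```text
t: 20.45
eef_pos: [602.4, 161.6, 96.4]
tool_rot: [3.142, 0.0, -3.05]
wrist_force: [-0.2, -0.5, -2.3]
width: 12.7
grasp_force: 78.4
```

Emit:
move_arm --plan '[[[-1,0.02,-0.01,0.1,0],[-1,0,0,0.1,0],[-1,0,0,0.08,0],[-1,0,0,0,0]]]'

```text
t: 20.95
eef_pos: [601.2, 161.5, 81.7]
tool_rot: [3.141, 0.0, -3.05]
wrist_force: [0.9, 2.6, -2.7]
width: 12.8
grasp_force: 78.7
```

Emit:
move_arm --plan '[[[-1,0,0.02,0.06,0],[-1,0,0,0.04,0],[-1,0,0,0,0],[-1,0,0,0,0]]]'

```text
t: 21.45
eef_pos: [601.0, 161.8, 77.2]
tool_rot: [-3.141, -0.0, -3.05]
wrist_force: [0.4, 0.1, -1.6]
width: 12.9
grasp_force: 79.0
```

Emit:
move_arm --plan '[[[0,0,0,0,0],[0,0,0,0,0],[0,0,0,0,0],[0,0,0,-0.5,0],[0,0,0,-1,0],[0,0,0,-1,0],[0.5,0.04,0.9,0,0],[0.5,0.04,0.9,0,0],[0.5,0.04,0.9,0,0],[0.5,0.04,0.9,0,0],[0.5,0.04,0.9,0,0]]]'

```text
t: 22.82
eef_pos: [570.5, 386.5, 202.5]
tool_rot: [3.142, 0.001, -3.05]
wrist_force: [-0.3, 0.6, -0.6]
width: 64.2
grasp_force: 0.0
```

```bash
cat >> h.py <<'E'
def look(k):
    """measure everything loose in both cameras at the last known places"""
    for n in('top','side'):
        im,d,W=shot(n,n+str(k))
        for nm,p,r,z0,z1,z in(('rA',(569,396.5),45,40,60,54),('rB',(393,-175),45,40,60,54),('sq',(577,-381),45,40,60,54),('sqf',(577,-381),45,7,22,14),('bar',(427,20.5),90,15,35,25),('handle',(601,162),35,80,102,92),('plate',(601,162),125,47,63,54)):
            m=mask_at(W,p,r,z0,z1);print(n,nm,rect(n,m,z),W[m][:,2].mean().round(1) if m.any() else None)
E
python3 - <<'E'
from h import *
go(569,396.5,40,3.1416+.092)
look(7)
E
```

```text
units x,y,z,turn [ 0.01  0.2   3.25 -0.01] at [570.5 386.5 202.5] yaw -3.05 w 64.2 g 0.0 F [-0.3  0.6 -0.6] t 22.82
top rA (array([569.3, 392.5]), array([569.2, 392.1]), array([24.6, 18.4]), np.float64(-1.569), 51) 52.7
top rB (array([ 393. , -178.2]), array([ 392.2, -177.7]), array([21. , 17.6]), np.float64(1.569), 43) 53.2
top sq (array([ 577.4, -384.3]), array([ 577.8, -383.2]), array([25.7, 21.8]), np.float64(-1.57), 61) 53.4
top sqf (array([ 576.4, -382.4]), array([ 578. , -385.3]), array([56.2, 54.9]), np.float64(1.435), 218) 14.1
top bar (array([428.2,  17.7]), array([427.6,  17.8]), array([143.,  20.]), np.float64(0.034), 318) 25.2
top handle (array([598.1, 158.6]), array([599.8, 158. ]), array([60.4, 14.7]), np.float64(0.032), 105) 91.3
top plate (array([599.6, 165.3]), array([604.8, 160.8]), array([209.2, 182.3]), np.float64(-1.478), 2770) 54.0
side rA (array([568.5, 400.6]), array([568.8, 400.4]), array([25.6, 22.5]), np.float64(1.476), 64) 51.9
side rB (array([ 385.3, -162.7]), array([ 384.7, -162.8]), array([8.2, 1.7]), np.float64(0.854), 3) 45.1
side sq (array([ 577. , -377.6]), array([ 576.1, -375.8]), array([41.2, 24.7]), np.float64(-1.472), 42) 51.8
side sqf (array([ 576.2, -376.5]), array([ 578.5, -379.8]), array([66.7, 56.6]), np.float64(1.493), 134) 14.0
side bar (array([425.5,  23.1]), array([425.8,  24.3]), array([150. ,  30.2]), np.float64(0.027), 345) 24.4
side handle (array([596. , 165.3]), array([595.4, 165.8]), array([53.1, 22.8]), np.float64(0.101), 113) 90.0
side plate (array([558.3, 174.5]), array([569.2, 161.6]), array([218.4, 133.6]), np.float64(-1.47), 1700) 54.8
```

Emit:
move_arm --plan '[[[0.5,-0.02,0.18,0.5,0],[0.5,0,0,0.9,0],[0.5,0,0,0.9,0],[0.5,0,0,0.6,0],[0.5,0,0,0.3,0],[0.5,0,0,0.06,0],[-1,0,0,0,0],[-1,0,0,0,0],[-1,0,0,0,0],[-1,0,0,0,0],[-1,0,0,0,0]]]' --force 60

```text
t: 24.3
eef_pos: [572.3, 395.4, 41.5]
tool_rot: [3.14, 0.004, -3.05]
wrist_force: [-0.1, 1.3, 6.8]
width: 20.3
grasp_force: 59.1
```

```bash
python3 - <<'E'
from h import *
c,s=np.cos(.092),np.sin(.092)
for nm,x,y in(('r0',-40,-58),('r1',40,-58),('sq',40,58)):print(nm,600.3+c*x-s*y,161.8+s*x+c*y)
go(600.3+c*-40+s*58,161.8+s*-40-c*58,130,3.1416+.092)
E
```

```text
r0 565.79763650244 100.37047197737684
r1 645.4593152327308 107.7200938637016
sq 634.8023634975599 223.22952802262319
units x,y,z,turn [ 0.67 -5.86 -1.77 -0.01] at [572.3 395.4  41.5] yaw -3.05 w 20.3 g 59.1 F [-0.1  1.3  6.8] t 24.3
```

Emit:
move_arm --plan '[[[-1,0,0,-0.8,0],[-1,0,0,-0.9,0],[-1,0,0,-0.8,0],[-1,0.09,-0.8,0,0],[-1,0.09,-0.84,0,0],[-1,0.09,-0.84,0,0],[-1,0.09,-0.84,0,0],[-1,0.09,-0.84,0,0],[-1,0.09,-0.84,0,0],[-1,0.09,-0.84,0,0],[-1,0,0,0,0],[-1,0,0,0,0]]]'

```text
t: 25.8
eef_pos: [565.2, 100.4, 163.3]
tool_rot: [3.141, -0.002, -3.051]
wrist_force: [0.1, -0.3, -4.7]
width: 20.5
grasp_force: 59.7
```

```bash
python3 - <<'E'
from h import *
go(566.8,100.4,88,3.1416+.092)
E
```

```text
units x,y,z,turn [-0.03 -0.    1.51 -0.02] at [565.2 100.4 163.3] yaw -3.051 w 20.5 g 59.7 F [ 0.1 -0.3 -4.7] t 25.8
```

Descend to just above the recess and look.

Emit:
move_arm --plan '[[[-1,0,0,0.4,0],[-1,0,0,0.4,0],[-1,0,0,0.3,0],[-1,0,0,0.12,0],[-1,0,0,0,0],[-1,0,0,0,0]]]'

```text
t: 26.55
eef_pos: [566.9, 100.7, 104.0]
tool_rot: [-3.142, 0.002, -3.05]
wrist_force: [0.0, -0.8, -4.7]
width: 20.0
grasp_force: 59.8
```

```bash
python3 - <<'E'
from h import *
go(566.8,100.4,88,3.1416+.092)
b=shot('side','side8')[0][215:305,250:350]
cv2.imwrite('pics/c8.png',cv2.resize(np.ascontiguousarray(b[...,::-1]),None,fx=6,fy=6,interpolation=cv2.INTER_CUBIC))
E
```

```text
units x,y,z,turn [ 0.   -0.01  0.32 -0.01] at [566.9 100.7 104. ] yaw -3.05 w 20.0 g 59.8 F [ 0.  -0.8 -4.7] t 26.55
```

View pics/c8.png

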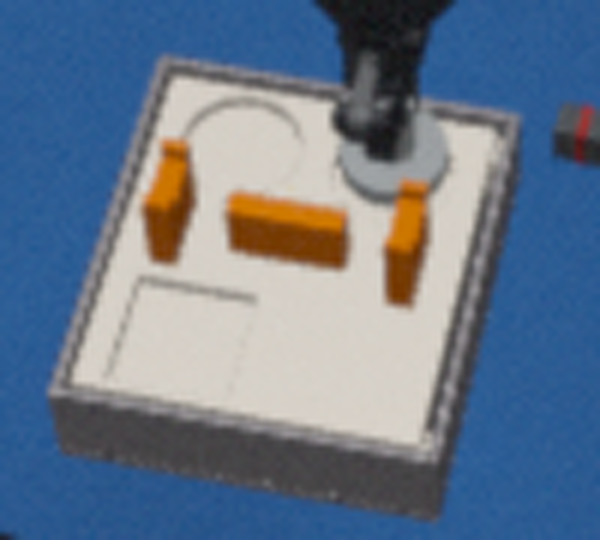

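The divider is seated inside the box and the anvil foot hangs over the far-right recess at about (395,165) in the crop. Lowering.

Emit:
move_arm --plan '[[[-1,0,0,0.1,0],[-1,0,0,0.1,0],[-1,0,0,0.06,0],[-1,0,0,0.03,0],[-1,0,0,0,0],[-1,0,0,0,0]]]'

```text
t: 27.35
eef_pos: [566.3, 100.5, 88.9]
tool_rot: [3.142, 0.0, -3.05]
wrist_force: [-0.2, 0.5, -4.2]
width: 19.9
grasp_force: 59.8
```

Emit:
move_arm --plan '[[[-1,0,0,0.03,0],[-1,0,0,0,0],[0,0,0,0,0],[0,0,0,0,0],[0,0,0,0,0],[0,0,0,-0.4,0],[0,0,0,-0.8,0],[0,0,0,-0.8,0],[0.5,0.6,-0.8,0,0],[0.5,0.7,-0.95,0,0],[0.5,0.7,-0.95,0,0],[0.5,0.7,-0.95,0,0]]]'

```text
t: 28.85
eef_pos: [448.0, -95.1, 189.1]
tool_rot: [-3.14, 0.003, -3.049]
wrist_force: [1.0, -0.8, 0.2]
width: 63.6
grasp_force: 0.0
```

```bash
python3 - <<'E'
from h import *
go(394,-175,40,3.1416+.092)
look(9)
im,d=cv2.imread('pics/side9.png'),0
W=cloud('side',np.load('pics/side9.npy').astype(float));m=mask_at(W,(566.8,100.4),35,85,106);print('placed',rect('side',m,100),W[m][:,2].mean())
W=cloud('top',np.load('pics/top9.npy').astype(float));m=mask_at(W,(566.8,100.4),35,85,106);print('placed',rect('top',m,100),W[m][:,2].mean())
E
```

```text
units x,y,z,turn [ 1.22 -1.49  2.98  0.  ] at [448.  -95.1 189.1] yaw -3.049 w 63.6 g 0.0 F [ 1.  -0.8  0.2] t 28.85
top rA None None
top rB (array([ 391.7, -172.8]), array([ 390.8, -171.6]), array([14.7,  9. ]), np.float64(-0.02), 15) 52.5
top sq (array([ 577.3, -384.3]), array([ 577.8, -383.2]), array([25.7, 21.8]), np.float64(-1.57), 63) 52.8
top sqf (array([ 576.5, -382.7]), array([ 578. , -385.7]), array([55.4, 54.8]), np.float64(1.436), 218) 14.6
top bar (array([428.3,  17.8]), array([427.7,  17.8]), array([142.9,  20. ]), np.float64(0.034), 317) 25.0
top handle (array([598.2, 158.5]), array([599.8, 158. ]), array([60.4, 14.7]), np.float64(0.032), 106) 91.3
top plate (array([597.7, 162. ]), array([604.8, 160.7]), array([209.5, 182.3]), np.float64(-1.478), 2885) 54.5
side rA None None
side rB (array([ 392.3, -171.6]), array([ 392. , -170.6]), array([31.5, 16.6]), np.float64(-1.349), 41) 51.4
side sq (array([ 577.1, -377.4]), array([ 576.6, -376.5]), array([41.2, 23.9]), np.float64(-1.472), 47) 51.3
side sqf (array([ 576.2, -376.3]), array([ 578.4, -383.2]), array([67.2, 60.5]), np.float64(1.422), 133) 14.3
side bar (array([424.6,  23. ]), array([425.8,  23.4]), array([150.1,  31.2]), np.float64(-0.001), 344) 24.9
side handle (array([598.5, 165.4]), array([598.5, 167.2]), array([61., 25.]), np.float64(0.101), 125) 90.7
side plate (array([595.6, 171.8]), array([598.9, 163.3]), array([217.8, 193.8]), np.float64(-1.476), 2845) 54.9
placed (array([563.2, 104.7]), array([562.7, 106.2]), array([33.4, 20.3]), np.float64(-1.062), 55) 97.97959719312227
placed (array([563.9,  97.5]), array([564.2,  97.2]), array([20.9, 20.4]), np.float64(0.02), 50) 99.25487399380908
```

Emit:
move_arm --plan '[[[0.5,0.6,-0.74,0,0],[0.5,0.62,-0.75,0.2,0],[0.5,0,0,0.8,0],[0.5,0,0,0.9,0],[0.5,0,0,0.7,0],[0.5,0,0,0.3,0],[0.5,0,0,0.06,0],[-1,0,0,0,0],[-1,0,0,0,0],[-1,0,0,0,0],[-1,0,0,0,0],[-1,0,0,0,0]]]'

```text
t: 30.45
eef_pos: [396.0, -174.4, 40.9]
tool_rot: [-3.139, 0.003, -3.05]
wrist_force: [-0.1, -1.0, 6.2]
width: 20.1
grasp_force: 58.5
```

```bash
python3 - <<'E'
from h import *
go(646.5,107.8,162,3.1416+.092)
E
```

```text
units x,y,z,turn [-5.51  5.16 -2.42 -0.  ] at [ 396.  -174.4   40.9] yaw -3.05 w 20.1 g 58.5 F [-0.1 -1.   6.2] t 30.45
```

Emit:
move_arm --plan '[[[-1,0,0,-0.7,0],[-1,0,0,-0.9,0],[-1,0,0,-0.9,0],[-1,-0.6,0.57,0,0],[-1,-0.6,0.57,0,0],[-1,-0.6,0.57,0,0],[-1,-0.6,0.57,0,0],[-1,-0.6,0.57,0,0],[-1,-0.6,0.57,0,0],[-1,-0.6,0.57,0,0],[-1,-0.6,0.57,0,0],[-1,-0.6,0.57,0,0]]]'

```text
t: 31.95
eef_pos: [639.4, 107.8, 163.2]
tool_rot: [3.142, -0.002, -3.05]
wrist_force: [0.0, -0.3, -3.2]
width: 20.0
grasp_force: 59.7
```

Emit:
move_arm --plan '[[[-1,-0.04,0.03,0,0],[-1,0,0,0.4,0],[-1,0,0,0.4,0],[-1,0,0,0.3,0],[-1,0,0,0,0],[-1,0,0,0,0]]]'

```text
t: 32.7
eef_pos: [642.0, 108.2, 109.5]
tool_rot: [-3.142, 0.001, -3.051]
wrist_force: [-0.2, -0.1, -3.2]
width: 20.3
grasp_force: 59.4
```

```bash
python3 - <<'E'
from h import *
go(646.5,107.8,88,3.1416+.092)
E
```

```text
units x,y,z,turn [-0.09 -0.02  0.43 -0.01] at [642.  108.2 109.5] yaw -3.051 w 20.3 g 59.4 F [-0.2 -0.1 -3.2] t 32.7
```

Emit:
move_arm --plan '[[[-1,-0.09,-0.01,0.1,0],[-1,0,0,0.1,0],[-1,0,0,0.08,0],[-1,0,0,0.06,0],[-1,0,0,0.05,0],[-1,0,0,0,0],[-1,0,0,0,0]]]'

```text
t: 33.58
eef_pos: [646.4, 108.4, 89.9]
tool_rot: [-3.142, 0.0, -3.05]
wrist_force: [-0.5, 0.1, -3.7]
width: 20.2
grasp_force: 59.5
```

Emit:
move_arm --plan '[[[-1,0,0,0.05,0],[-1,0,0,0,0],[0,0,0,0,0],[0,0,0,0,0],[0,0,0,0,0],[0,0,0,-0.4,0],[0,0,0,-0.8,0],[0,0,0,-0.8,0.7],[0.5,0,-0.8,0,0.7],[0.5,0,-0.95,0,0.7],[0.5,0,-0.95,0,0.68],[0.5,0,-0.95,0,0]]]'

```text
t: 35.08
eef_pos: [637.5, -75.1, 189.4]
tool_rot: [-3.141, 0.003, 3.011]
wrist_force: [0.6, 0.3, -0.1]
width: 64.0
grasp_force: 0.0
```

```bash
python3 - <<'E'
from h import *
go(579,-381,140,3.1416-.13)
for n in('top','side'):
    W=shot(n,n+'10')[2]
    for p in((566.3,100.4),(646.4,108.4)):
        m=mask_at(W,p,35,85,106);print(n,'placed',rect(n,m,100),W[m][:,2].mean())
    for z0,z1,z in((40,60,54),(7,22,14)):print(n,rect(n,mask_at(W,(577,-381),45,z0,z1),z))
E
```

```text
units x,y,z,turn [ 0.37 -6.22  0.99 -0.01] at [637.5 -75.1 189.4] yaw 3.011 w 64.0 g 0.0 F [ 0.6  0.3 -0.1] t 35.08
top placed (array([563.8,  97.4]), array([564.2,  97.2]), array([20.9, 20.4]), np.float64(0.02), 49) 98.69045202234302
top placed (array([641.3, 105.3]), array([642. , 104.8]), array([21.4, 20.7]), np.float64(0.021), 49) 99.04230265645845
top (array([ 546.5, -399.2]), array([ 546.4, -400.2]), array([24.6, 21.9]), np.float64(1.519), 54)
top (array([ 556.9, -391.2]), array([ 553.1, -398.9]), array([47.9, 39.6]), np.float64(1.523), 110)
side placed (array([563.7, 104.7]), array([562.8, 104.5]), array([29.2, 20.8]), np.float64(-1.254), 54) 97.22019904518503
side placed (array([640.5, 112.6]), array([639.6, 114.6]), array([33.7, 18. ]), np.float64(-1.231), 53) 98.05872503447667
side (array([ 546. , -391.2]), array([ 546.3, -390.5]), array([41.9, 21.8]), np.float64(-1.321), 42)
side (array([ 556.3, -386.4]), array([ 554.4, -393.8]), array([56.5, 42.7]), np.float64(1.559), 76)
```

The brass anvil has been knocked aside, so I'll measure it again.

```bash
python3 - <<'E'
from h import *
for n in('top','side'):
    im,d,W=shot(n,n+'11')
    for r,z0,z1,z in((45,40,60,54),(50,7,22,14),(50,7,60,14)):
        m=mask_at(W,(546.5,-397),r,z0,z1);print(n,rect(n,m,z),W[m][:,2].mean())
    hs=cv2.cvtColor(im,cv2.COLOR_RGB2HSV);u,v=project(n,(546.5,-397,20));u,v=int(u),int(v)
    if n=='top':
        x=im[v-35:v+35,u-45:u+45];cv2.imwrite('pics/c11.png',cv2.resize(np.ascontiguousarray(x[...,::-1]),None,fx=6,fy=6,interpolation=cv2.INTER_CUBIC))
E
```

```text
top (array([ 544.8, -400.4]), array([ 545.3, -400.1]), array([24.6, 24.2]), np.float64(1.515), 66) 52.96822309525572
top (array([ 544.6, -398.2]), array([ 545.6, -403.2]), array([57.1, 54.1]), np.float64(1.523), 215) 14.113978130635754
top (array([ 545.8, -401.6]), array([ 545.6, -403.2]), array([57.1, 54.1]), np.float64(1.523), 298) 23.605695615963317
side (array([ 545.1, -394.5]), array([ 545.3, -395. ]), array([35.3, 25.9]), np.float64(1.411), 47) 52.07956934960528
side (array([ 544. , -392.3]), array([ 545.3, -393.3]), array([73.7, 62.7]), np.float64(-1.503), 139) 14.255718916475997
side (array([ 546.5, -404.3]), array([ 547.8, -406.6]), array([96.4, 62.3]), np.float64(1.527), 216) 24.536239450438917
```

View pics/c11.png

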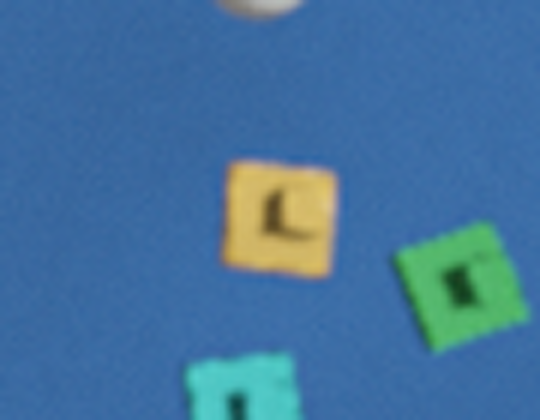

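The brass anvil still stands upright, turned about -0.07 rad; green and turquoise look-alikes are to its right and below.

```bash
python3 -c "
from h import *
go(547.7,-397,140,3.1416-.07)"
```

```text
units x,y,z,turn [ 1.34 -6.56  0.98 -0.79] at [637.3 -74.4 188.8] yaw 3.008 w 63.8 g 0.0 F [-0.3  0.7 -0.3] t 35.27
```

Emit:
move_arm --plan '[[[0.1,0,0,0,-0.79],[0.1,0.19,-0.8,0,0],[0.1,0.19,-0.96,0,0],[0.1,0.19,-0.96,0,0],[0.1,0.19,-0.96,0,0],[0.1,0.19,-0.96,0,0],[0.1,0.19,-0.96,0,0],[0.1,0.19,-0.95,0.2,0],[0.1,0,0,0.4,0],[0.1,0,0,0.4,0],[0.1,0,0,0,0]]]'

```text
t: 36.65
eef_pos: [547.4, -392.4, 134.1]
tool_rot: [3.137, -0.005, 3.076]
wrist_force: [0.1, 0.9, 0.3]
width: 46.9
grasp_force: 0.0
```

```bash
python3 -c "
from h import *
go(547.7,-397,40,3.1416-.07)
im,d,W=shot('side','side12')
for r,z0,z1,z in((45,40,60,54),(50,7,22,14)): print(rect('side',mask_at(W,(546.5,-397),r,z0,z1),z))
"
```

```text
units x,y,z,turn [-0.01 -0.09  1.88  0.05] at [ 547.4 -392.4  134.1] yaw 3.076 w 46.9 g 0.0 F [0.1 0.9 0.3] t 36.65
(array([ 545.3, -393.8]), array([ 545.1, -392.4]), array([40.7, 25.6]), np.float64(-1.558), 48)
(array([ 544.1, -391.4]), array([ 548.7, -396. ]), array([62.8, 62.8]), np.float64(1.518), 132)
```

Emit:
move_arm --plan '[[[0.1,0,-0.06,0,0],[0.1,0,0,0.6,0],[0.1,0,0,0.6,0],[0.1,0,0,0.4,0],[0.1,0,0,0.25,0],[0.1,0,0,0,0],[-1,0,0,0,0],[-1,0,0,0,0],[-1,0,0,0,0],[-1,0,0,0,0]]]'

```text
t: 37.95
eef_pos: [549.2, -399.8, 46.5]
tool_rot: [-3.14, 0.003, 3.074]
wrist_force: [-0.0, -1.0, 5.5]
width: 21.3
grasp_force: 59.5
```

```bash
python3 -c "
from h import *
go(635.5,223.2,162,3.1416+.092)
"
```

```text
units x,y,z,turn [-2.86 12.25 -2.31 -2.  ] at [ 549.2 -399.8   46.5] yaw 3.074 w 21.3 g 59.5 F [-0.  -1.   5.5] t 37.95
```

Emit:
move_arm --plan '[[[-1,0,0,-0.7,-0.66],[-1,0,0,-0.9,-0.67],[-1,0,0,-0.9,-0.67],[-1,-0.22,0.94,0,0],[-1,-0.22,0.94,0,0],[-1,-0.22,0.94,0,0],[-1,-0.22,0.94,0,0],[-1,-0.22,0.94,0,0],[-1,-0.22,0.94,0,0],[-1,-0.22,0.94,0,0],[-1,-0.22,0.94,0,0],[-1,-0.22,0.94,0,0]]]'

```text
t: 39.45
eef_pos: [605.8, 33.2, 167.6]
tool_rot: [3.141, -0.005, -3.049]
wrist_force: [0.8, -0.5, -3.7]
width: 20.9
grasp_force: 59.5
```

```bash
python3 -c "
from h import *
go(636.8,223.2,95,3.1416+.092)
"
```

```text
units x,y,z,turn [-0.97  3.73  1.45  0.  ] at [605.8  33.2 167.6] yaw -3.049 w 20.9 g 59.5 F [ 0.8 -0.5 -3.7] t 39.45
```

Emit:
move_arm --plan '[[[-1,-0.24,0.92,0,0],[-1,-0.24,0.92,0,0],[-1,-0.23,0.92,0,0],[-1,-0.23,0.9,0,0],[-1,0,0,0.3,0],[-1,0,0,0.4,0],[-1,0,0,0.3,0],[-1,0,0,0,0],[-1,0,0,0,0]]]'

```text
t: 40.58
eef_pos: [638.1, 217.3, 119.9]
tool_rot: [3.142, 0.0, -3.051]
wrist_force: [1.4, 0.6, -4.4]
width: 21.2
grasp_force: 59.7
```

```bash
python3 -c "
from h import *
go(636.8,223.2,93,3.1416+.092)
b=shot('side','side13')[0][215:305,250:350]
cv2.imwrite('pics/c13.png',cv2.resize(np.ascontiguousarray(b[...,::-1]),None,fx=6,fy=6,interpolation=cv2.INTER_CUBIC))
"
```

```text
units x,y,z,turn [ 0.01  0.12  0.54 -0.01] at [638.1 217.3 119.9] yaw -3.051 w 21.2 g 59.7 F [ 1.4  0.6 -4.4] t 40.58
```

View pics/c13.png

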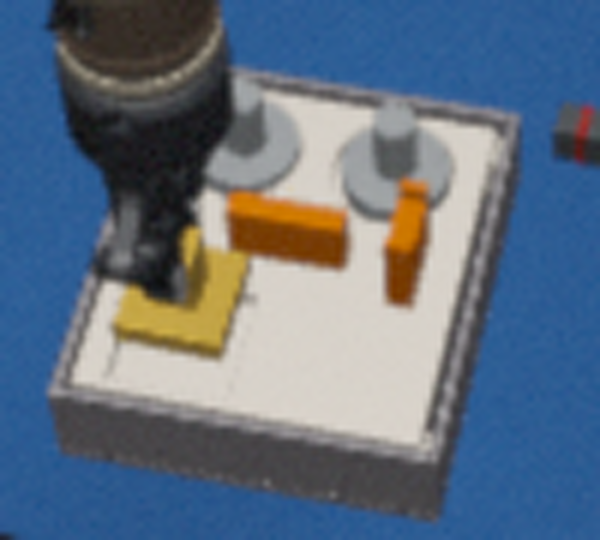

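Both round anvils sit in their recesses. The brass anvil is over the square recess and needs about 6 mm more along y.

Emit:
move_arm --plan '[[[-1,0.01,0.11,0,0],[-1,0,0,0.15,0],[-1,0,0,0.15,0],[-1,0,0,0,0],[-1,0,0,0,0]]]'

```text
t: 41.25
eef_pos: [636.6, 223.4, 104.4]
tool_rot: [-3.141, -0.001, -3.049]
wrist_force: [0.1, -0.5, -3.8]
width: 21.0
grasp_force: 59.7
```

Emit:
move_arm --plan '[[[-1,0,0,0.08,0],[-1,0,0,0.08,0],[-1,0,0,0.05,0],[-1,0,0,0.02,0],[-1,0,0,0,0],[-1,0,0,0,0]]]'

```text
t: 42.0
eef_pos: [636.9, 223.5, 93.4]
tool_rot: [3.142, 0.0, -3.049]
wrist_force: [-0.1, -0.2, -5.1]
width: 20.7
grasp_force: 59.6
```

Emit:
move_arm --plan '[[[0,0,0,0,0],[0,0,0,0,0],[0,0,0,0,0],[0,0,0,-0.4,0],[0,0,0,-0.8,0],[0,0,0,-1,0],[0,0.6,0.6,0,0],[0,0.6,0.6,0,0]]]'

```text
t: 43.0
eef_pos: [572.2, 278.4, 206.7]
tool_rot: [3.14, 0.005, -3.051]
wrist_force: [-0.5, -0.2, 0.5]
width: 42.3
grasp_force: 0.0
```

```bash
python3 - <<'E'
from h import *
for n in('top','side'):
    W=shot(n,n+'14')[2]
    m=mask_at(W,(427,20),90,15,35);print(n,rect(n,m,25))
    for p in((566.3,100.4),(646.4,108.4),(637,223.4)):
        m=mask_at(W,p,35,85,106);print(n,'placed',rect(n,m,100),W[m][:,2].mean() if m.any() else 0)
go(429,20.7,140,3.1416+.03)
E
```

```text
top (array([427.9,  17.8]), array([427.6,  17.8]), array([143.,  20.]), np.float64(0.034), 318)
top placed (array([563.9,  97.5]), array([564.2,  97.2]), array([20.9, 20.4]), np.float64(0.02), 50) 99.18261561608671
top placed (array([641.5, 105.5]), array([641.2, 105.6]), array([21.6, 18.8]), np.float64(0.787), 48) 98.78496912262263
top placed (array([632.3, 219.7]), array([631.4, 219.4]), array([24.4, 20.6]), np.float64(0.039), 64) 98.68736754772488
side (array([424.8,  23.1]), array([425.8,  23.8]), array([150. ,  29.6]), np.float64(0.025), 349)
side placed (array([563.5, 104.5]), array([562.2, 106.2]), array([32.9, 20.8]), np.float64(-1.254), 53) 97.93036967563532
side placed None 0
side placed (array([636.1, 226.5]), array([634.9, 228.5]), array([31.7, 18.8]), np.float64(1.523), 45) 99.38308857866582
units x,y,z,turn [ 2.95 -5.11  1.3   0.82] at [568.7 280.3 205.2] yaw -3.046 w 42.8 g 0.0 F [0.4 0.2 0.6] t 43.1
```

Emit:
move_arm --plan '[[[0.1,0,0,0,0.82],[0.1,0.48,-0.85,0,0],[0.1,0.49,-0.85,0,0],[0.1,0.5,-0.85,0,0],[0.1,0.5,-0.85,0.2,0],[0.1,0.5,-0.85,0.3,0],[0.1,0.5,-0.86,0.4,0],[0.1,0,0,0.6,0],[0.1,0,0,0.4,0],[0.1,0,0,0,0],[0.1,0,0,0,0]]]' --force 80

```text
t: 44.48
eef_pos: [431.1, 18.1, 109.6]
tool_rot: [-3.141, 0.002, -3.115]
wrist_force: [0.4, 0.2, 0.2]
width: 47.0
grasp_force: 0.0
```

```bash
python3 -c "
from h import *
go(429,20.7,22,3.1416+.03)
"
```

```text
units x,y,z,turn [ 0.04  0.05  1.75 -0.04] at [431.1  18.1 109.6] yaw -3.115 w 47.0 g 0.0 F [0.4 0.2 0.2] t 44.48
```

Emit:
move_arm --plan '[[[0.1,0.04,0.05,0.3,0],[0.1,0,0,0.5,0],[0.1,0,0,0.5,0],[0.1,0,0,0.3,0],[0.1,0,0,0.15,0],[0.1,0,0,0,0],[-1,0,0,0,0],[-1,0,0,0,0],[-1,0,0,0,0],[-1,0,0,0,0]]]'

```text
t: 45.72
eef_pos: [428.7, 20.7, 21.8]
tool_rot: [-3.141, 0.002, -3.115]
wrist_force: [-0.6, -0.6, 6.0]
width: 18.3
grasp_force: 79.2
```

```bash
python3 -c "
from h import *
go(601.3,161.8,170,3.1416+.092)
"
```

```text
units x,y,z,turn [-3.7   2.49 -2.96 -0.82] at [428.7  20.7  21.8] yaw -3.115 w 18.3 g 79.2 F [-0.6 -0.6  6. ] t 45.73
```

Emit:
move_arm --plan '[[[-1,0,0,-0.5,-0.41],[-1,0,0,-0.8,-0.41],[-1,0,0,-0.9,0],[-1,0,0,-0.8,0],[-1,-0.7,0.5,0,0],[-1,-0.75,0.5,0,0],[-1,-0.75,0.5,0,0],[-1,-0.75,0.5,0,0],[-1,-0.75,0.48,0,0],[-1,0,0,0,0],[-1,0,0,0,0]]]'

```text
t: 47.1
eef_pos: [598.6, 160.9, 168.8]
tool_rot: [-3.141, -0.005, -3.049]
wrist_force: [-0.8, 0.1, -5.6]
width: 18.2
grasp_force: 79.5
```

```bash
python3 -c "
from h import *
go(601.3,161.8,121,3.1416+.092)
"
```

```text
units x,y,z,turn [-0.06  0.01  0.96  0.01] at [598.6 160.9 168.8] yaw -3.049 w 18.2 g 79.5 F [-0.8  0.1 -5.6] t 47.1
```

Emit:
move_arm --plan '[[[-1,-0.02,0.01,0.3,0],[-1,0,0,0.25,0],[-1,0,0,0.15,0],[-1,0,0,0.12,0],[-1,0,0,0.1,0],[-1,0,0,0,0],[-1,0,0,0,0]]]'

```text
t: 47.98
eef_pos: [601.8, 162.0, 125.2]
tool_rot: [3.141, 0.001, -3.049]
wrist_force: [-0.1, -0.6, -5.3]
width: 18.3
grasp_force: 79.5
```

Emit:
move_arm --plan '[[[-1,0,0,0.06,0],[-1,0,0,0.02,0],[-1,0,0,0,0],[-1,0,0,0,0]]]'

```text
t: 48.48
eef_pos: [601.5, 161.9, 120.8]
tool_rot: [3.142, 0.0, -3.049]
wrist_force: [-0.5, 1.4, -4.7]
width: 18.4
grasp_force: 79.5
```

Emit:
move_arm --plan '[[[-1,0,0,0.03,0],[-1,0,0,0,0],[-0.2,0,0,0,0],[-0.2,0,0,0,0],[-0.2,0,0,0,0],[-0.2,0,0,-0.3,0],[-0.2,0,0,-0.8,0],[-0.2,0,0,-1,0],[-0.2,0.5,0.9,0,0],[-0.2,0.5,0.9,0,0],[-0.2,0.5,0.9,0,0],[-0.2,0,0,0,0]]]'

```text
t: 49.98
eef_pos: [512.5, 292.3, 225.6]
tool_rot: [3.14, 0.001, -3.045]
wrist_force: [-0.1, -0.5, -0.4]
width: 34.5
grasp_force: 0.0
```

```bash
python3 - <<'E'
from h import *
for n in('top','side'):
    im,d,W=shot(n,n+'15')
    m=mask_at(W,(601,162),90,108,135);print(n,'bar',rect(n,m,123),W[m][:,2].mean() if m.any() else 0)
    for p in((566.3,100.4),(646.4,108.4),(637,223.4)):
        m=mask_at(W,p,25,85,108);print(n,'placed',rect(n,m,100),W[m][:,2].mean() if m.any() else 0)
a=cv2.imread('pics/top15.png')[150:260,195:305];b=cv2.imread('pics/side15.png')[205:315,245:355]
cv2.imwrite('pics/c15.png',cv2.resize(np.hstack([a,b]),None,fx=3.6,fy=3.6,interpolation=cv2.INTER_CUBIC))
E
```

```text
top bar (array([597.5, 158.6]), array([599. , 158.8]), array([150.6,  21.9]), np.float64(0.091), 390) 122.50938297441637
top placed (array([563.9,  97.5]), array([564.2,  97.2]), array([20.9, 20.4]), np.float64(0.02), 50) 99.15596154269366
top placed (array([641. , 105.3]), array([640.5, 104.8]), array([23.7, 18.8]), np.float64(0.787), 50) 98.50100032403824
top placed (array([632.2, 219.6]), array([631.4, 219.4]), array([24.4, 20.6]), np.float64(0.039), 63) 99.25316549304199
side bar (array([640.9, 171.1]), array([639.4, 171. ]), array([65.1, 42. ]), np.float64(0.298), 197) 120.52290570131028
side placed None 0
side placed (array([641.3, 113.4]), array([641.6, 113.4]), array([30.1, 15. ]), np.float64(-1.229), 50) 97.25564148807051
side placed (array([631.8, 227.5]), array([631.8, 227.5]), array([31. , 25.1]), np.float64(-1.499), 78) 98.20693709127444
```

View pics/c15.png

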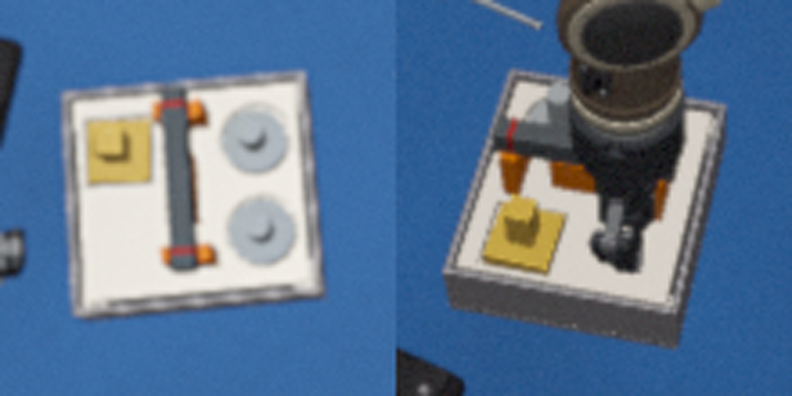

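All is seated: the bar lies in both forks, and the anvils are within 3 mm of their recess centres. I'm handing it in.

```bash
python3 -c "
from h import *
print(order.finish_job())"
```

```text
the job is handed in; nothing more can be done
None
```

The kit is packed and handed in: both reference blocks, the divider, all three anvils and the bar measured in place before hand-in, but the hand-in call returned no verdict.

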